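Set a cast test bar out over the edge of the bend-test stand and hold it

ROBOT

A 6-joint arm with a two-finger parallel gripper is mounted at the origin on the work surface. World frame = base frame: x ahead of the robot, y to its left, z up, the work surface at z = 0. Lengths are in m, angles in rad, forces in N, time in s.
With the tool pointing down it reaches from about 0.35 to 0.975 m from the base axis. Payload 4.9 kg.
Tool frame: the origin (TCP) lies at the very end of the fingers, on their centre line; the grasp point (between the pads) lies 19 mm behind it; z points along the fingers, x is the direction in which the jaws open and shut, and the axes are right-handed (so a half turn about z gives the same grasp; the last joint's range is limited). The gripper opens to 85 mm and grips with 20 to 120 N. Pads are 22 mm wide; open, the fingers measure 114 mm over their backs; the gripper's body (76 mm by 85 mm) begins 54 mm behind the grasp point. The pads swing forward as they close: fully open they stand 13 mm farther back than shut.
Start: joints at [1.084, 0.053, 1.613, -0, 1.476, -0.119], TCP at [0.225, 0.583, 0.231] pointing down, gripper open.
Joint ranges: [-3.01, 3.01], [-1.01, 2.22], [0.06, 2.58], [-1.02, 4.17], [0.09, 2.62], [-3.14, 3.14]. Speed limits (rad/s): [2.57, 2.57, 3.14, 3.14, 3.14, 3.14].

INTERFACE

Orientations are given as a unit quaternion [w, x, y, z].
In Python, from plant import * gives the robot as it stands.
- The arm moves only by the shell command python3 -m inch 'ROWS'. ROWS is text: rows parted by semicolons, each of 7 numbers parted by spaces: the shift along the tool's x, y, z in m, then the turn, a rotation vector about the tool's x, y, z in rad, then the closure, from 0 (fully open) to 1 (shut). A call has 1 to 10 rows; each row shifts and turns the commanded pose from where the row before left it, along the tool's axes as they then stand; what a row does not reach is not made up. A row lasts 1/12 s, in which the tool goes at most 41.7 mm and 7.16 degrees, less where a joint would pass 70% of its speed; a pose out of reach is approached as far as the arm can. A call with a gripper value outside its range is refused whole. The fingers move at their own pace and stop on an object; the grip force is fixed at half the most. Time passes only in rows, so rows that do not move let the fingers close. It gives the time, the measured TCP pose, the force and the opening at its end, in the units of the state.
- state(): the state, without advancing time (a new reading comes with each control period).
- grab_frame(name): name is "scene" or "top" or "wrist"; returns the picture (420x560x3 uint8, blue, green, red); there is no depth.
- camera_info(name): a dict with "vertical_fov" (degrees; the focal length in pixels is half the picture's height over the tangent of half this angle, whatever the lens; pixels are square), "cx", "cy" (the principal point, pixels), "origin" and "rotation" of the camera in the world. Camera axes: x right, y down, z forward; pixel columns grow to the right and rows downward; lengths in m; the calibration is good to about 2 mm. A picture is of the moment at which its call begins: read the wrist's pose just before it. camera_info takes no time and is no camera call; for the wrist camera it gives the pose at the moment of the call.
- job_done(): hands the job in, once; it reports no verdict.
The state is a dict: "time": time; "joint_pos": joint angles; "joint_vel": joint speeds; "joint_efforts": joint torques, N m; "tool_pos": TCP position; "tool_rot": TCP orientation; "contact_force": force on the tool from outside, world axes, zero at the start; "ft_torque": the same for the moment, N m; "gripper_width": opening from 0.0 (shut) to 1.0 (fully open).
Only numpy, scipy, OpenCV 4.12 (cv2) and the standard library are available. Lean on these libraries where they do the work, as an engineer would, in place of code of your own. Each camera call takes 0.05 s, during which the arm holds its last target.

TASK

Lift the cast grey bar out of the orange mould and lay it flat between the white lines on the blue test stand, well short of the red pointer. Then slide it along the stand, straight out over the steel edge, until its outer end is level with the red pointer, and keep hold of its tail above the stand so that it stays flat on the stand and does not tip. Finish while still holding the tail like that, and leave everything else on the desk where it is.

Things in the scene. Friction and masses are not known exactly. Their poses are not given: they have to be found in the camera images.
- bar: loose grey cast test bar, plain block 180 long (its x) x 36 wide (its y) x 18 thick (z) mm, 0.14 to 0.28 kg, centre of mass in its middle; both ends alike. Origin: centre of its underside. Starts lying in the mould's cavity. It can be gripped across its 36 mm width.
- mould: fixed orange open mould, 230 (x) x 84 (y) x 26 mm high, cavity 184 x 40 mm along its x axis with its floor 8 mm above the desk, so the bar's top is level with the rim. In the middle of each long side the wall has a gap 60 mm long right through, down to the cavity floor, for a finger each side. Origin: centre of its underside, on the desk.
- stand: fixed blue stand, flat top 180 (x) x 90 (y) mm, 55 mm above the desk; a 12 mm high foot juts out 10 mm at both sides and 20 mm at its -x end. Origin: on the desk under the centre of the top, so the steel edge lies at its x = +90 mm; its +x axis is the outward direction. White lines 42 mm apart along x mark the bar's place. A low aluminium ruler rail (top at 42 mm) runs outward beside the +y side, centred on its y = +66 mm, from x = 40 to 230 mm.
- marker: fixed red pointer, 5 mm thick in x, on the stand's ruler rail: it stands at stand y = +42 to +74 mm and reaches up to 87 mm above the desk, beside the path of the bar. Its x axis is the stand's x axis. Origin: on the stand's centre line (y = 0) at desk height, in the middle plane of the pointer. It is set 102 to 118 mm beyond the edge, so that more than half of the bar hangs over when the end is level with it.
- weight: brass weight with a knob, 40 mm across, 46 mm high; origin under its centre. Bystander between mould and stand.
- spoon: orange plastic spoon, 160 mm long, on the desk to the right. Bystander.
- beaker: glass beaker, 70 mm across, 90 mm high, on the desk to the left. Bystander.
- flask: green glass conical flask, 72 mm across, 110 mm high, on the desk to the right. Bystander.
- jar: jar with a white cap, 60 mm across, 75 mm high, on the desk to the left. Bystander.
Things that resemble listed ones, but are neither listed nor needed, are in the scene too. Of the things like the bar, leave any that is purple or turquoise; of the rest the larger one is meant.

How it is judged:
On the way, in this order (a step that is already met when the one before it is completed fails the run):
1. the bar is lifted clear of the mould (z of bar in the frame of mould above 0.045 m and contact force between bar and mould below 0.05 N), for 0.1 s.
2. the bar lies flat between the lines on the stand, its outer end at least 40 mm short of the pointer (z of bar in the frame of stand between 0.05 and 0.06 m and angle between bar's own z axis and vertical below 0.06 rad and contact force between bar and stand above 0.2 N and y of bar in the frame of stand between -0.018 and 0.018 m and angle between the x axis of bar and the x axis of stand, either way round below 0.12 rad and x of bar in the frame of marker below -0.13 m), for 0.2 s.
3. the bar, still flat on the stand, has been slid to within 30 mm of the pointer (z of bar in the frame of stand between 0.05 and 0.06 m and angle between bar's own z axis and vertical below 0.06 rad and contact force between bar and stand above 0.2 N and y of bar in the frame of stand between -0.018 and 0.018 m and angle between the x axis of bar and the x axis of stand, either way round below 0.12 rad and x of bar in the frame of marker above -0.12 m), for 0.05 s.
At the end, for the whole second after the job is handed in: Bar flat on the stand (5 mm, 0.06 rad; 18 mm and 0.12 rad from the centre line; over 0.2 N on it), outer end within 5 mm of the pointer and not touching it, still, while the fingers hold or press its tail with over 0.5 N at least 10 mm behind the edge (z of bar in the frame of stand between 0.05 and 0.06 m and angle between bar's own z axis and vertical below 0.06 rad and contact force between bar and stand above 0.2 N and y of bar in the frame of stand between -0.018 and 0.018 m and angle between the x axis of bar and the x axis of stand, either way round below 0.12 rad and x of bar in the frame of marker between -0.095 and -0.085 m and contact force between bar and the fingers above 0.5 N and contact force between bar and marker below 0.05 N and x of the grasp point in the frame of stand below 0.08 m and linear speed of bar below 0.02 m/s); the arm keeps its last pose, push and grip.
It fails at once if the bar tips while on the stand (over 0.35 rad) (angle between bar's own z axis and vertical above 0.35 rad and contact force between bar and stand above 0.1 N).
It fails at once if another thing on the desk is moved more than 30 mm (distance of any of weight, spoon, beaker, flask, jar from where it was at the start of the episode above 0.03 m).
It also fails if it takes over 54 s, if anything falls off the work surface, if the arm or the gripper's body presses on something with over 40 N, if the wrist force passes 120 N, or if a joint passes its speed limit or range.

## Working session

There is one attempt and no reset: what is moved stays moved. The work goes in short steps, Python scripts to look and compute and a shell command to move; the robot and the scene stay as the last step left them, time stands still between calls to the robot, and variables do not carry over. Pictures are saved under pics/ and viewed, and the job is handed in when it is done.

```bash
ls; mkdir -p pics; python3 - <<'E'
from plant import *
import cv2
print(state())
for n in ["scene","top"]:
    print(n,camera_info(n)); cv2.imwrite(f"pics/{n}0.png",grab_frame(n))
E
```

```text
pics
{'time': 0.0, 'joint_pos': array([ 1.08397880e+00,  5.33538479e-02,  1.61427599e+00,  2.02219489e-05,
        1.47601932e+00, -1.18994598e-01]), 'joint_vel': array([ 0.0010867 ,  0.00234523,  0.00094599,  0.00272114, -0.00158006,
        0.0012486 ]), 'joint_efforts': array([ 2.38701623e-04, -3.93666637e+01, -3.70184469e+01,  5.51233597e-05,
        6.80884783e-03, -2.90797334e-05]), 'tool_pos': array([0.2244396 , 0.5826468 , 0.23007565]), 'tool_rot': array([ 4.68182258e-04,  8.24495362e-01,  5.65867777e-01, -9.15540100e-04]), 'contact_force': array([-0.80017232,  0.44497871, -0.05474621]), 'ft_torque': array([-0.02537566, -0.00836598, -0.00633273]), 'gripper_width': 0.9967430935433218}
scene {'vertical_fov': 54.24595398138104, 'cx': 275.0417952750928, 'cy': 205.24536270196248, 'origin': array([ 1.35236917, -0.32454306,  0.78289274]), 'rotation': array([-0.35218268,  0.73856071,  0.52072154, -0.24360731])}
top {'vertical_fov': 52.71328269370981, 'cx': 285.8776331931536, 'cy': 206.1293616400212, 'origin': array([ 0.28747173, -0.01771013,  1.34840381]), 'rotation': array([-0.06091903,  0.70581727, -0.70299169,  0.06255826])}
```

View pics/scene0.png

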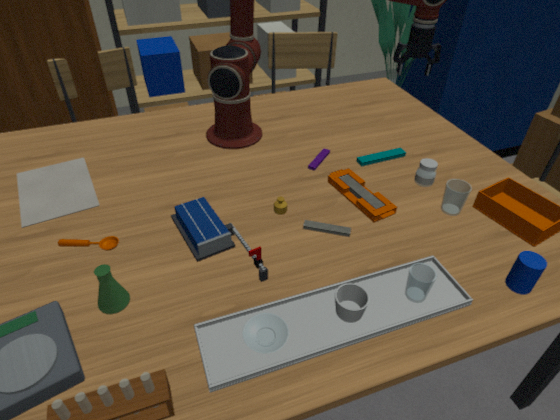

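View pics/top0.png

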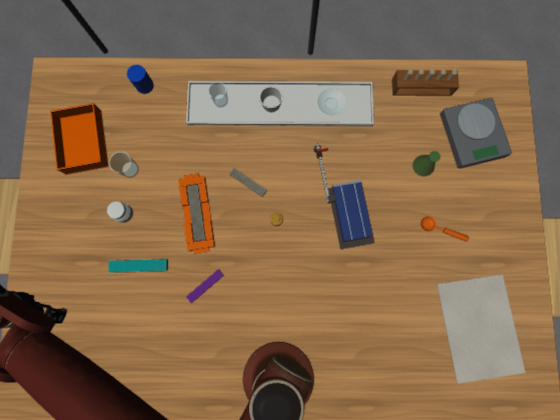

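Top view: the orange mould holds a grey bar at about (197,213). A loose grey bar lies at (248,182), with a purple one at (205,286) and a turquoise one at (138,266). The stand is at (352,214), the red pointer at (322,149), the rail runs along (325,175) and the weight is at (277,219). I'll enlarge these to confirm.

```bash
python3 - <<'E'
import cv2,numpy as np
t=cv2.imread("pics/top0.png")
a=t[165:260,165:285]; b=t[135:260,300:385]
cv2.imwrite("pics/cropA.png",cv2.resize(a,None,fx=6,fy=6,interpolation=cv2.INTER_CUBIC))
cv2.imwrite("pics/cropB.png",cv2.resize(b,None,fx=4.8,fy=4.8,interpolation=cv2.INTER_CUBIC))
s=cv2.imread("pics/scene0.png")
cv2.imwrite("pics/cropC.png",cv2.resize(s[150:290,160:410],None,fx=3.2,fy=3.2,interpolation=cv2.INTER_CUBIC))
E
```

```text
(no output)
```

View pics/cropA.png

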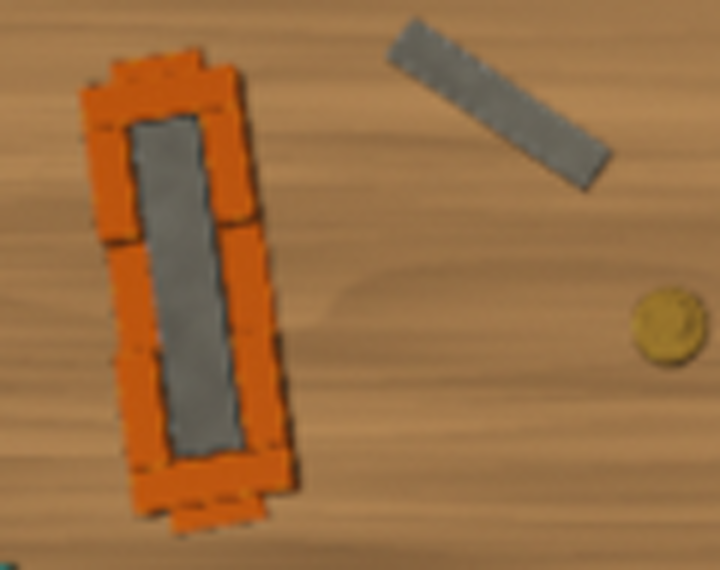

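View pics/cropB.png

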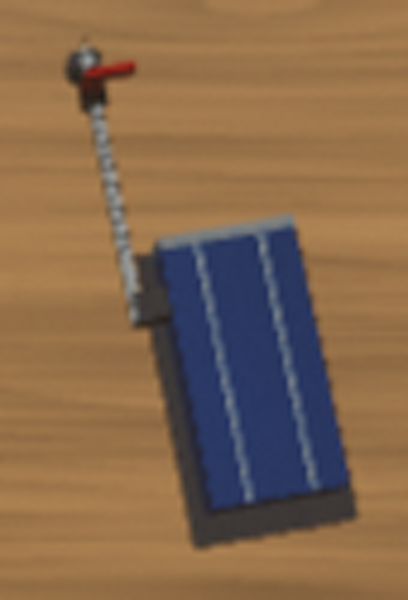

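View pics/cropC.png

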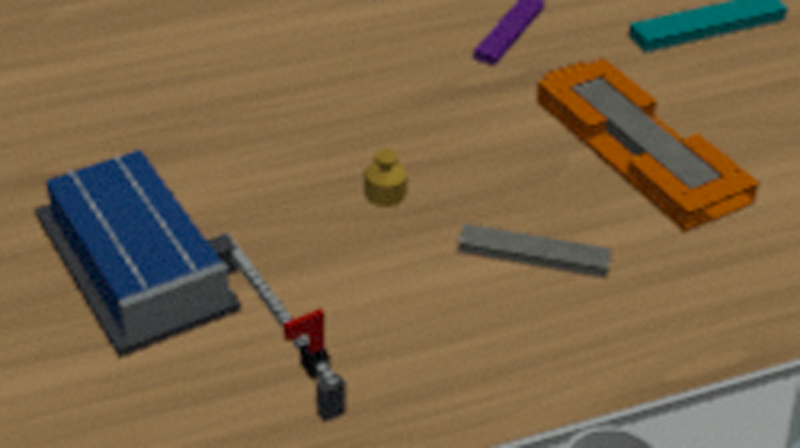

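The bar meant is the grey one in the mould, at crop (187,285), which is top pixel (196,212). It is longer and wider than the loose grey bar at crop (500,105), which is (248,182). The turquoise and purple bars are excluded by colour. Next I measure poses.

```bash
cat > h.py <<'E'
import numpy as np,cv2
from scipy.spatial.transform import Rotation as R
from scipy.optimize import least_squares
def Rq(q): return R.from_quat([q[1],q[2],q[3],q[0]]).as_matrix()
def f(ci): return 210/np.tan(np.radians(ci['vertical_fov'])/2)
def proj(ci,P):
    p=(np.atleast_2d(P)-ci['origin'])@Rq(ci['rotation']); F=f(ci)
    return np.c_[F*p[:,0]/p[:,2]+ci['cx'],F*p[:,1]/p[:,2]+ci['cy']]
def back(ci,uv,z):
    uv=np.atleast_2d(uv).astype(float);F=f(ci)
    d=np.c_[(uv[:,0]-ci['cx'])/F,(uv[:,1]-ci['cy'])/F,np.ones(len(uv))]@Rq(ci['rotation']).T
    t=(z-ci['origin'][2])/d[:,2]; return ci['origin']+d*t[:,None]
def T2(p,pts):
    pts=np.atleast_2d(pts).astype(float);c,s=np.cos(p[2]),np.sin(p[2]);o=pts.copy()
    o[:,0]=c*pts[:,0]-s*pts[:,1]+p[0];o[:,1]=s*pts[:,0]+c*pts[:,1]+p[1];return o
E
python3 - <<'E'
from plant import *; from h import *
ci=camera_info("top");t=cv2.imread("pics/top0.png");hsv=cv2.cvtColor(t,cv2.COLOR_BGR2HSV)
def seg(m,box):
    k=np.zeros_like(m);x0,y0,x1,y1=box;k[y0:y1,x0:x1]=m[y0:y1,x0:x1]
    n,l,s,c=cv2.connectedComponentsWithStats(k);i=1+np.argmax(s[1:,4]);pts=np.argwhere(l==i)[:,::-1].astype(np.float32)
    r=cv2.minAreaRect(pts);return c[i],s[i,4],cv2.boxPoints(r)
grey=((hsv[...,1]<60)&(hsv[...,2]>60)).astype(np.uint8)
blue=((hsv[...,0]>105)&(hsv[...,0]<130)&(hsv[...,1]>120)).astype(np.uint8)
org=((hsv[...,0]<14)&(hsv[...,1]>200)).astype(np.uint8)
red=(((hsv[...,0]<6)|(hsv[...,0]>174))&(hsv[...,1]>150)&(hsv[...,2]>80)).astype(np.uint8)
for n,m,b,z in [("bar",grey,(178,175,212,250),.026),("decoy",grey,(225,165,275,205),.01),("blue",blue,(320,170,385,250),.055),("mould",org,(170,165,220,260),.026),("red",red,(310,140,335,160),.087)]:
    c,a,q=seg(m,b);w=back(ci,q,z);print(n,c,a,"\n",q.round(1).tolist(),"\n",w.round(4).tolist(),"sides",np.linalg.norm(w[1]-w[0]).round(4),np.linalg.norm(w[2]-w[1]).round(4),"ctr",w.mean(0).round(4), "cen",back(ci,c,z).round(4))
E
```

```text
bar [195.75125209 212.34891486] 599 
 [[186.3000030517578, 185.89999389648438], [197.6999969482422, 184.39999389648438], [204.89999389648438, 238.89999389648438], [193.60000610351562, 240.5]] 
 [[0.5854, 0.2978, 0.026], [0.5905, 0.2619, 0.026], [0.4159, 0.2322, 0.026], [0.411, 0.2673, 0.026]] sides 0.0363 0.1771 ctr [0.5007 0.2648 0.026 ] cen [[0.4999 0.2642 0.026 ]]
decoy [247.66666667 181.74468085] 282 
 [[229.39999389648438, 173.89999389648438], [233.39999389648438, 167.89999389648438], [265.8999938964844, 189.60000610351562], [261.8999938964844, 195.60000610351562]] 
 [[0.6294, 0.1636, 0.01], [0.6496, 0.1511, 0.01], [0.5778, 0.0443, 0.01], [0.558, 0.0569, 0.01]] sides 0.0237 0.1287 ctr [0.6037 0.104  0.01  ] cen [[0.6036 0.1037 0.01  ]]
blue [352.97087379 211.37216828] 618 
 [[341.6000061035156, 185.6999969482422], [352.70001220703125, 183.3000030517578], [364.20001220703125, 236.8000030517578], [353.0, 239.10000610351562]] 
 [[0.5815, -0.1942, 0.055], [0.5893, -0.2292, 0.055], [0.4218, -0.2603, 0.055], [0.4143, -0.226, 0.055]] sides 0.0359 0.1703 ctr [ 0.5017 -0.2274  0.055 ] cen [[ 0.5004 -0.2279  0.055 ]]
mould [196.29922481 213.52868217] 1290 
 [[177.39999389648438, 175.60000610351562], [204.39999389648438, 172.0], [214.6999969482422, 250.39999389648438], [187.60000610351562, 254.0]] 
 [[0.6192, 0.3279, 0.026], [0.6312, 0.2417, 0.026], [0.3802, 0.2006, 0.026], [0.369, 0.284, 0.026]] sides 0.087 0.2543 ctr [0.4999 0.2635 0.026 ] cen [[0.4962 0.2623 0.026 ]]
red [322.73684211 149.10526316] 19 
 [[317.79998779296875, 149.1999969482422], [326.8999938964844, 147.39999389648438], [327.20001220703125, 149.1999969482422], [318.20001220703125, 151.0]] 
 [[0.6896, -0.1185, 0.087], [0.6956, -0.1466, 0.087], [0.69, -0.1476, 0.087], [0.6841, -0.1195, 0.087]] sides 0.0287 0.0057 ctr [ 0.6898 -0.1331  0.087 ] cen [[ 0.6901 -0.1337  0.087 ]]
```

```bash
python3 - <<'E'
from plant import *; from h import *
ct=camera_info("top");cs=camera_info("scene")
B=lambda l:(np.array(l,float)+.5)/4.8-.5+np.array([300,135])
C=lambda l:(np.array(l,float)+.5)/3.2-.5+np.array([160,150])
top=B([[157,246],[294,217],[352,487],[211,511]])
scn=C([[226,267],[122,304],[47,181],[139,152]])
mt=np.array([[.09,.045,.055],[.09,-.045,.055],[-.09,-.045,.055],[-.09,.045,.055]])
print(back(ct,top,.055).round(4).tolist()); print(back(cs,scn,.055).round(4).tolist())
for nm,r in [("top",lambda p:(proj(ct,T2(p,mt))-top).ravel()),("scene",lambda p:(proj(cs,T2(p,mt))-scn).ravel()),("both",lambda p:np.r_[(proj(ct,T2(p,mt))-top).ravel(),(proj(cs,T2(p,mt))-scn).ravel()])]:
    s=least_squares(r,[.5,-.227,.18]);print(nm,s.x.round(4),s.fun.round(2)); st=s.x
c,s=np.cos(-st[2]),np.sin(-st[2])
# pointer top centre: red box centre in top at z .087
for w in (back(ct,[[322.5,149.2]],.087)[0],back(cs,C([[306,318]]),.087)[0]):
    print("pointer in stand",c*(w[0]-st[0])-s*(w[1]-st[1]),s*(w[0]-st[0])+c*(w[1]-st[1]))
# mould corners
E
```

```text
[[0.5809, -0.1652, 0.055], [0.6007, -0.255, 0.055], [0.424, -0.2872, 0.055], [0.4083, -0.1969, 0.055]]
[[0.5858, -0.166, 0.055], [0.5997, -0.2536, 0.055], [0.4282, -0.2846, 0.055], [0.4144, -0.2005, 0.055]]
top [ 0.5035 -0.2261  0.1833] [ 0.06 -0.9  -0.34  0.15 -0.16  0.24  0.43  0.48]
scene [ 0.5063 -0.226   0.1814] [ 0.25  0.18  0.08  0.9  -0.84 -0.36  0.49 -1.14]
both [ 0.5046 -0.226   0.1822] [ 0.06 -1.25 -0.34 -0.16 -0.22 -0.07  0.37  0.13  0.11 -0.27 -0.01  0.44
 -0.94 -0.71  0.35 -1.48]
pointer in stand 0.19901174590525936 0.0579630761920298
pointer in stand 0.2019830581537336 0.05897197879351019
```

```bash
python3 - <<'E'
import cv2
s=cv2.imread("pics/scene0.png")
cv2.imwrite("pics/cropD.png",cv2.resize(s[235:290,225:285],None,fx=10,fy=10,interpolation=cv2.INTER_CUBIC))
E
```

```text
(no output)
```

View pics/cropD.png

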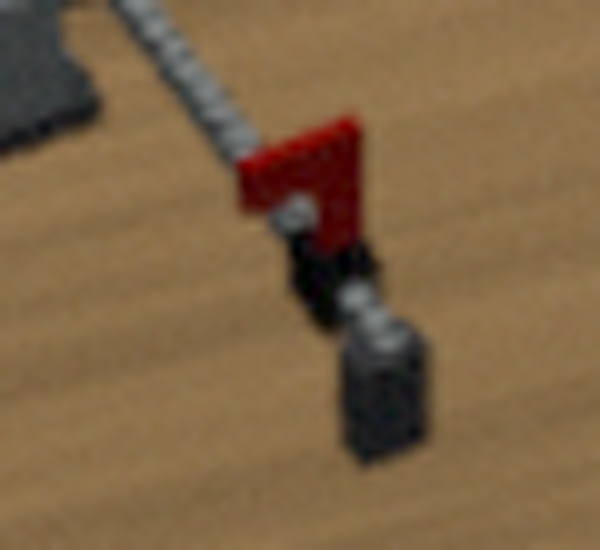

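Stand pose is about (0.505, -0.226), yaw 0.182, and the pointer is at stand x ≈ 0.200 with y 0.058 as expected. The bar is at (0.500, 0.264), yaw 0.169. Next I turn the tool and move over the mould.

```bash
cat >> h.py <<'E'
def plan(st,p,yaw=None):
    M=Rq(st['tool_rot']); d=np.array(p)-st['tool_pos']
    print("t",round(st['time'],2),"tcp",st['tool_pos'].round(4),"Fc",st['contact_force'].round(1),"w",round(st['gripper_width'],3))
    print("shift tool",(M.T@d).round(4))
    th=np.arctan2(M[1,0],M[0,0]); print("tool x angle deg",np.degrees(th).round(2),"tool z",M[:,2].round(4))
    if yaw is not None:
        G=np.c_[[-np.sin(yaw),np.cos(yaw),0],[np.cos(yaw),np.sin(yaw),0],[0,0,-1]]
        print("rotvec tool",R.from_matrix(M.T@G).as_rotvec().round(4),"shift after turn",(G.T@d).round(4))
E
python3 - <<'E'
from plant import *; from h import *
plan(state(),[.5,.2643,.23],.1685)
E
```

```text
t 0.1 tcp [0.2245 0.5827 0.2302] Fc [ 0.   0.1 -0.1] w 0.998
shift tool [-0.198   0.3716  0.0004]
tool x angle deg 68.93 tool z [-9.0e-04 -1.7e-03 -1.0e+00]
rotvec tool [-0.0007  0.0018 -0.5363] shift after turn [-3.601e-01  2.182e-01  2.000e-04]
```

```bash
python3 -m inch '0 0 0 0 0 -0.1073 0;0 0 0 0 0 -0.1073 0;0 0 0 0 0 -0.1073 0;0 0 0 0 0 -0.1073 0;0 0 0 0 0 -0.1071 0' && python3 -m inch '-0.03 0.0182 0 0 0 0 0;-0.03 0.0182 0 0 0 0 0;-0.03 0.0182 0 0 0 0 0;-0.03 0.0182 0 0 0 0 0;-0.03 0.0182 0 0 0 0 0;-0.03 0.0182 0 0 0 0 0;-0.03 0.0182 0 0 0 0 0;-0.03 0.0182 0 0 0 0 0;-0.03 0.0182 0 0 0 0 0;-0.03 0.0182 0 0 0 0 0' && python3 -m inch '-0.03 0.0182 0 0 0 0 0;-0.03 0.018 0 0 0 0 0;0 0 0 0 0 0 0;0 0 0 0 0 0 0'
python3 - <<'E'
from plant import *; from h import *
plan(state(),[.5,.2643,.23],.1685)
ci=camera_info("wrist");print(ci); cv2.imwrite("pics/w1.png",grab_frame("wrist"))
E
```

```text
time: 0.52
tool_pos: [0.2245, 0.5829, 0.2305]
tool_rot: [0.0, 0.643, 0.766, -0.001]
contact_force: [0.6, -0.7, -0.0]
gripper_width: 1.0
time: 1.35
tool_pos: [0.455, 0.3164, 0.2309]
tool_rot: [-0.0, 0.645, 0.764, -0.0]
contact_force: [0.5, -0.2, 0.3]
gripper_width: 0.997
time: 1.68
tool_pos: [0.5008, 0.2636, 0.2307]
tool_rot: [-0.0, 0.646, 0.763, -0.0]
contact_force: [1.1, 0.2, -0.5]
gripper_width: 0.999
t 1.68 tcp [0.5008 0.2636 0.2307] Fc [ 1.1  0.2 -0.5] w 0.999
shift tool [ 0.0008 -0.0006  0.0007]
tool x angle deg 99.47 tool z [-1.2e-03 -1.0e-04 -1.0e+00]
rotvec tool [-0.0012 -0.0001 -0.0032] shift after turn [ 0.0008 -0.0006  0.0007]
{'vertical_fov': 67.92744023932585, 'cx': 278.4638041944492, 'cy': 206.28140270824704, 'origin': array([0.43434124, 0.2534485 , 0.37318141]), 'rotation': array([0.08628762, 0.64037995, 0.75631137, 0.10227942])}
```

View pics/w1.png

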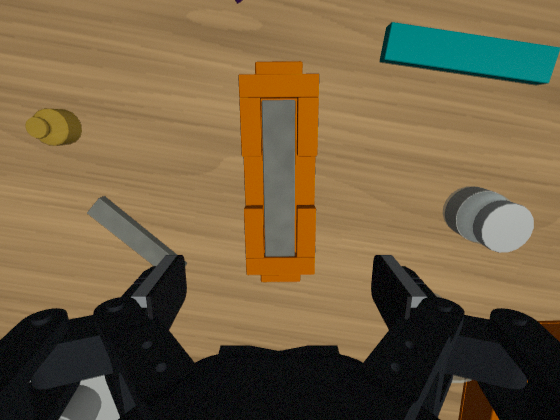

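The wrist view shows the bar in the mould at u 262–297, v 97–258, midway between the jaws. I'll measure it here for a second estimate.

```bash
python3 - <<'E'
from plant import *; from h import *
ci=camera_info("wrist");t=cv2.imread("pics/w1.png");hsv=cv2.cvtColor(t,cv2.COLOR_BGR2HSV)
m=((hsv[...,1]<60)&(hsv[...,2]>60)).astype(np.uint8);k=np.zeros_like(m);k[85:265,250:308]=m[85:265,250:308]
n,l,s,c=cv2.connectedComponentsWithStats(k);i=1+np.argmax(s[1:,4]);pts=np.argwhere(l==i)[:,::-1].astype(np.float32)
w=back(ci,pts,.026)[:,:2]*1000
r=cv2.minAreaRect(w.astype(np.float32));print(r,s[i])
a=cv2.boxPoints(r);print(a)
o=((hsv[...,0]<14)&(hsv[...,1]>200)).astype(np.uint8);k[:]=0;k[50:290,235:325]=o[50:290,235:325]
pts=np.argwhere(k)[:,::-1];w=back(ci,pts,.02)[:,:2]*1000;print("mould",cv2.minAreaRect(w.astype(np.float32)))
E
```

```text
((500.5364990234375, 266.10595703125), (177.52212524414062, 34.94816207885742), 10.142751693725586) [ 262  100   33  156 4836]
[[410.0854  267.67603]
 [416.2398  233.27402]
 [590.9876  264.5359 ]
 [584.8332  298.9379 ]]
mould ((501.3373107910156, 266.6309814453125), (186.1894989013672, 79.95865631103516), 9.605758666992188)
```

```bash
python3 -m inch '0.0017 -0.0005 0.03 0 0 -0.007 0;0 0 0.035 0 0 0 0;0 0 0.035 0 0 0 0;0 0 0.035 0 0 0 0;0 0 0.03 0 0 0 0;0 0 0.02 0 0 0 0;0 0 0.013 0 0 0 0;0 0 0 0 0 0 0;0 0 0 0 0 0 0' 
python3 - <<'E'
from plant import *; from h import *
plan(state(),[.5003,.2653,.012],.172)
cv2.imwrite("pics/w2.png",grab_frame("wrist"))
E
```

```text
time: 2.48
tool_pos: [0.4989, 0.2672, 0.0334]
tool_rot: [-0.0, 0.642, 0.767, -0.0]
contact_force: [1.1, -0.7, -0.3]
gripper_width: 1.001
t 2.48 tcp [0.4989 0.2672 0.0334] Fc [ 1.1 -0.7 -0.3] w 1.001
shift tool [-0.0022  0.0011  0.0214]
tool x angle deg 100.13 tool z [-5.e-04 -1.e-04 -1.e+00]
rotvec tool [-0.0005 -0.      0.0048] shift after turn [-0.0022  0.0011  0.0214]
```

View pics/w2.png

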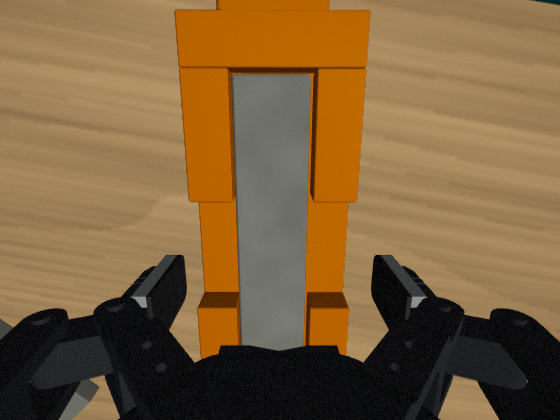

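```bash
python3 - <<'E'
from plant import *; from h import *
ci=camera_info("wrist")
# gap rim corners and bar edges at rim height
P=back(ci,[[192,202],[355,202],[200,293],[346,293],[236,150],[309,150],[239,290],[306,290]],.026)
print(P.round(4)); print("gap ctr",P[:4].mean(0).round(4),"bar mid",P[4:6].mean(0).round(4),P[6:].mean(0).round(4))
st=state();M=Rq(st['tool_rot'])
for q in P: print(((q-st['tool_pos'])@M).round(4))
E
```

```text
[[0.4801 0.221  0.026 ]
 [0.4658 0.3014 0.026 ]
 [0.5305 0.2306 0.026 ]
 [0.5166 0.3089 0.026 ]
 [0.4508 0.2391 0.026 ]
 [0.4446 0.2735 0.026 ]
 [0.525  0.2512 0.026 ]
 [0.5186 0.2871 0.026 ]]
gap ctr [0.4983 0.2655 0.026 ] bar mid [0.4477 0.2563 0.026 ] [0.5218 0.2691 0.026 ]
[-0.0422 -0.0278  0.0086]
[ 0.0394 -0.0278  0.0087]
[-0.0417  0.0235  0.0087]
[0.0379 0.0235 0.0088]
[-0.0193 -0.0535  0.0086]
[ 0.0157 -0.0535  0.0086]
[-0.0204  0.0217  0.0087]
[0.0161 0.0217 0.0087]
```

```bash
python3 -m inch '-0.002 0 0.008 0 0 0.004 0;0 0 0.0075 0 0 0 0;0 0 0.006 0 0 0 0;0 0 0 0 0 0 0;0 0 0 0 0 0 0' 
python3 - <<'E'
from plant import *; from h import *
plan(state(),[.5003,.2653,.012],.172)
E
```

```text
time: 2.95
tool_pos: [0.4994, 0.2643, 0.0112]
tool_rot: [-0.0, 0.644, 0.765, -0.0]
contact_force: [1.0, 0.3, 0.0]
gripper_width: 0.995
t 2.95 tcp [0.4994 0.2643 0.0112] Fc [1.  0.3 0. ] w 0.995
shift tool [ 0.0009  0.0011 -0.0008]
tool x angle deg 99.81 tool z [-1.1e-03 -4.0e-04 -1.0e+00]
rotvec tool [-0.0011  0.0002 -0.0007] shift after turn [ 0.0009  0.0011 -0.0008]
```

Close.

```bash
python3 -m inch '0 0 0 0 0 0 1;0 0 0 0 0 0 1;0 0 0 0 0 0 1;0 0 0 0 0 0 1;0 0 0 0 0 0 1;0 0 0 0 0 0 1;0 0 0 0 0 0 1;0 0 0 0 0 0 1' && python3 -m inch '0 0 -0.005 0 0 0 1;0 0 -0.01 0 0 0 1;0 0 -0.015 0 0 0 1;0 0 -0.02 0 0 0 1;0 0 -0.03 0 0 0 1;0 0 -0.03 0 0 0 1;0 0 -0.03 0 0 0 1;0 0 -0.02 0 0 0 1;0 0 0 0 0 0 1;0 0 0 0 0 0 1'
python3 - <<'E'
from plant import *; from h import *
plan(state(),[.5003,.2653,.012],.172)
cv2.imwrite("pics/w3.png",grab_frame("wrist"));cv2.imwrite("pics/s3.png",grab_frame("scene"))
E
```

```text
time: 3.62
tool_pos: [0.5003, 0.2647, 0.0125]
tool_rot: [0.0, 0.644, 0.765, 0.001]
contact_force: [-0.3, 0.0, 3.1]
gripper_width: 0.403
time: 4.45
tool_pos: [0.5001, 0.2646, 0.1728]
tool_rot: [0.001, 0.644, 0.765, 0.001]
contact_force: [-0.7, -0.9, -2.0]
gripper_width: 0.406
t 4.45 tcp [0.5001 0.2646 0.1728] Fc [-0.7 -0.9 -2. ] w 0.406
shift tool [ 6.000e-04 -1.000e-04  1.608e-01]
tool x angle deg 99.83 tool z [ 2.1e-03  7.0e-04 -1.0e+00]
rotvec tool [ 0.0021 -0.0004 -0.0005] shift after turn [0.0006 0.0003 0.1608]
```

View pics/w3.png

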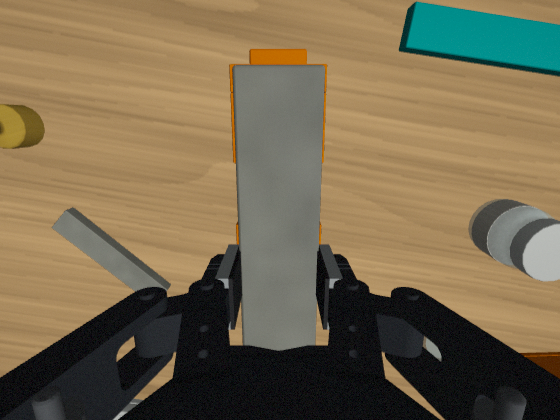

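View pics/s3.png

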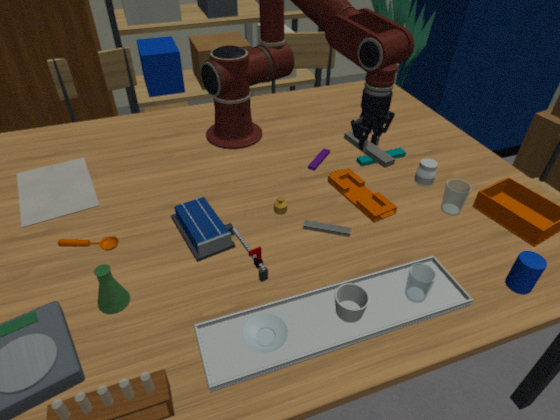

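Wrist and scene views show the bar held level and clear of the mould; its tail end is at v≈66, u 232–326. Carrying it over to the stand.

```bash
python3 -m inch '-0.015 -0.0022 0 0 0 -0.0105 1;-0.03 -0.0043 0 0 0 0 1;-0.03 -0.0043 0 0 0 0 1;-0.03 -0.0043 0 0 0 0 1;-0.03 -0.0043 0 0 0 0 1;-0.03 -0.0043 0 0 0 0 1;-0.03 -0.0043 0 0 0 0 1;-0.03 -0.0043 0 0 0 0 1;-0.03 -0.0043 0 0 0 0 1;-0.03 -0.0043 0 0 0 0 1' && python3 -m inch '-0.03 -0.0043 0 0 0 0 1;-0.03 -0.0043 0 0 0 0 1;-0.03 -0.0043 0 0 0 0 1;-0.03 -0.0043 0 0 0 0 1;-0.03 -0.0043 0 0 0 0 1;-0.03 -0.0043 0 0 0 0 1;-0.019 -0.0024 0 0 0 0 1;0 0 0 0 0 0 1;0 0 0 0 0 0 1;0 0 0 0 0 0 1'
python3 - <<'E'
from plant import *; from h import *
plan(state(),[.5148,-.2242,.17],.182)
st=state();M=Rq(st['tool_rot']);ci=camera_info("wrist");im=grab_frame("wrist")
cv2.imwrite("pics/w4.png",im);print(ci)
z=st['tool_pos'][2]+.0135
P=back(ci,[[232,66],[326,66]],z); print("tail corners (old px) in tool",((P-st['tool_pos'])@M).round(4))
E
```

```text
time: 5.38
tool_pos: [0.5091, -0.0243, 0.1687]
tool_rot: [-0.002, 0.64, 0.768, -0.001]
contact_force: [0.6, -0.0, -2.7]
gripper_width: 0.402
time: 6.22
tool_pos: [0.5182, -0.223, 0.1695]
tool_rot: [-0.002, 0.64, 0.768, -0.0]
contact_force: [-0.3, -0.7, -2.1]
gripper_width: 0.401
t 6.22 tcp [ 0.5182 -0.223   0.1695] Fc [-0.3 -0.7 -2.1] w 0.401
shift tool [-0.0006 -0.0035 -0.0005]
tool x angle deg 100.42 tool z [-0.0034  0.0025 -1.    ]
rotvec tool [-0.0029 -0.0031 -0.0001] shift after turn [-0.0006 -0.0035 -0.0005]
{'vertical_fov': 67.92744023932585, 'cx': 278.4638041944492, 'cy': 206.28140270824704, 'origin': array([ 0.45227168, -0.23458813,  0.31213674]), 'rotation': array([0.08381161, 0.63425555, 0.7615861 , 0.1033544 ])}
tail corners (old px) in tool [[-0.0167 -0.0872 -0.0133]
 [ 0.0192 -0.0873 -0.0132]]
```

View pics/w4.png

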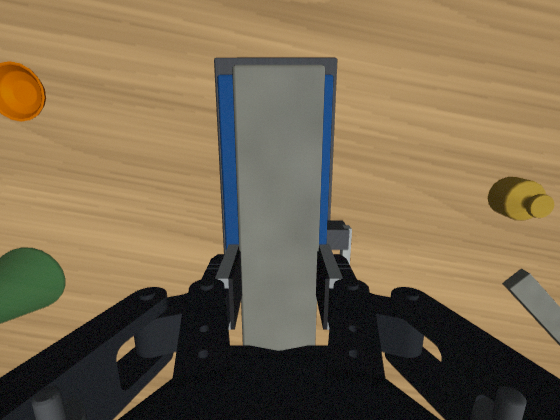

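```bash
python3 - <<'E'
from plant import *; from h import *
t=cv2.imread("pics/w4.png");hsv=cv2.cvtColor(t,cv2.COLOR_BGR2HSV);ci=camera_info("wrist")
b=(hsv[...,0]>100)&(hsv[...,0]<130)&(hsv[...,1]>120)
st=[.505,-.226,.182]
for v in (74,77,80,110,140,170,200,230):
    u=np.where(b[v,200:350])[0]+200
    if len(u)<2: print(v,u);continue
    P=back(ci,[[u[0]-.5,v],[u[-1]+.5,v]],.055)
    q=P[:,:2]-st[:2];c,s=np.cos(st[2]),np.sin(st[2])
    print(v,u[0],u[-1],[(round(c*x+s*y,4),round(-s*x+c*y,4)) for x,y in q])
E
```

```text
74 []
77 217 332 [(np.float64(-0.0856), np.float64(-0.0457)), (np.float64(-0.0858), np.float64(0.0436))]
80 218 332 [(np.float64(-0.0835), np.float64(-0.045)), (np.float64(-0.0836), np.float64(0.0437))]
110 219 331 [(np.float64(-0.0614), np.float64(-0.0453)), (np.float64(-0.0615), np.float64(0.0439))]
140 221 330 [(np.float64(-0.0382), np.float64(-0.0449)), (np.float64(-0.0383), np.float64(0.0442))]
170 222 329 [(np.float64(-0.0138), np.float64(-0.0452)), (np.float64(-0.0138), np.float64(0.0445))]
200 224 327 [(np.float64(0.0119), np.float64(-0.0447)), (np.float64(0.0119), np.float64(0.0439))]
230 225 326 [(np.float64(0.039), np.float64(-0.0451)), (np.float64(0.0389), np.float64(0.0442))]
```

Stand confirmed (yaw 0.182, centre line within 0.5 mm). Lowering.

```bash
python3 -m inch '-0.002 0 0.01 0 0 0 1;0 0 0.025 0 0 0 1;0 0 0.025 0 0 0 1;0 0 0.02 0 0 0 1;0 0 0.015 0 0 0 1;0 0 0.007 0 0 0 1;0 0 0 0 0 0 1;0 0 0 0 0 0 1' && python3 -m inch '0 0 0.002 0 0 0 1;0 0 0.002 0 0 0 1;0 0 0.001 0 0 0 1;0 0 0 0 0 0 1;0 0 0 0 0 0 1'
python3 - <<'E'
from plant import *; from h import *
plan(state(),[.5148,-.2242,.0595],.182)
E
```

```text
time: 6.93
tool_pos: [0.5197, -0.2255, 0.0697]
tool_rot: [-0.0, 0.64, 0.769, -0.0]
contact_force: [-0.1, -0.8, -2.5]
gripper_width: 0.398
time: 7.35
tool_pos: [0.5198, -0.2261, 0.0652]
tool_rot: [0.0, 0.64, 0.768, 0.0]
contact_force: [0.9, 0.4, -2.9]
gripper_width: 0.404
t 7.35 tcp [ 0.5198 -0.2261  0.0652] Fc [ 0.9  0.4 -2.9] w 0.404
shift tool [ 0.0028 -0.0046  0.0057]
tool x angle deg 100.43 tool z [ 5.e-04 -3.e-04 -1.e+00]
rotvec tool [ 0.0004  0.0004 -0.    ] shift after turn [ 0.0028 -0.0046  0.0057]
```

```bash
python3 -m inch '0 0 0.002 0 0 0 1;0 0 0.0015 0 0 0 1;0 0 0.001 0 0 0 1;0 0 0 0 0 0 1;0 0 0 0 0 0 1' && python3 -m inch '0 0 0.001 0 0 0 1;0 0 0 0 0 0 1;0 0 0 0 0 0 1' && python3 -m inch '0 0 0.0005 0 0 0 1;0 0 0 0 0 0 1;0 0 0 0 0 0 1'
```

```text
time: 7.77
tool_pos: [0.5195, -0.2259, 0.0601]
tool_rot: [-0.0, 0.64, 0.768, -0.0]
contact_force: [-0.3, 0.5, -2.4]
gripper_width: 0.406
time: 8.02
tool_pos: [0.5198, -0.2261, 0.0595]
tool_rot: [0.0, 0.64, 0.768, 0.0]
contact_force: [1.4, 0.0, -1.6]
gripper_width: 0.398
time: 8.27
tool_pos: [0.5198, -0.2261, 0.0595]
tool_rot: [0.0, 0.64, 0.768, 0.0]
contact_force: [-2.7, 1.6, 3.8]
gripper_width: 0.403
```

Contact made (+3.8 N). Releasing in place.

```bash
python3 -m inch '0 0 0 0 0 0 1;0 0 0 0 0 0 0.3;0 0 0 0 0 0 0.3;0 0 0 0 0 0 0.3;0 0 0 0 0 0 0.3;0 0 0 0 0 0 0.3;0 0 0 0 0 0 0.3'
python3 - <<'E'
from plant import *; from h import *
plan(state(),[.5148,-.2242,.0595],.182)
cv2.imwrite("pics/w5.png",grab_frame("wrist"))
E
```

```text
time: 8.85
tool_pos: [0.5196, -0.226, 0.0587]
tool_rot: [-0.0, 0.64, 0.768, -0.0]
contact_force: [-0.9, -0.8, 0.5]
gripper_width: 0.701
t 8.85 tcp [ 0.5196 -0.226   0.0587] Fc [-0.9 -0.8  0.5] w 0.701
shift tool [ 0.0026 -0.0044 -0.0008]
tool x angle deg 100.43 tool z [-0. -0. -1.]
rotvec tool [-0. -0. -0.] shift after turn [ 0.0026 -0.0044 -0.0008]
```

View pics/w5.png

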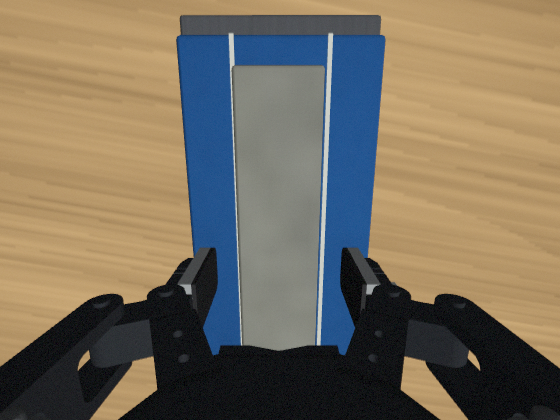

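Wrist view: the bar lies flat between the white lines, with its tail end at v≈66 and the stand's near edge at v≈37. I measure its pose, then regrip at the tail.

```bash
python3 - <<'E'
from plant import *; from h import *
ci=camera_info("wrist");st=state();M=Rq(st['tool_rot'])
A=back(ci,[[233,66],[324.5,66],[239,300],[319.5,300]],.073); B=back(ci,[[177.5,37],[385,37],[194,250],[369.5,250]],.055)
print("bar tail/edges tool",((A-st['tool_pos'])@M).round(4)[:,:2].tolist()); print("stand",((B-st['tool_pos'])@M).round(4)[:,:2].tolist()); print(B.round(4).tolist())
E
python3 -m inch '0 -0.01 0 0 0 0 0.3;0 -0.015 0 0 0 0 0.3;0 -0.015 0 0 0 0 0.3;0 -0.012 0 0 0 0 0.3;0 -0.005 0 0 0 0 0.3;0 0 0 0 0 0 0.3;0 0 0 0 0 0 0.3'
```

```text
bar tail/edges tool [[-0.0162, -0.0871], [0.0185, -0.0871], [-0.0173, 0.0133], [0.0201, 0.0133]]
stand [[-0.0417, -0.1012], [0.0461, -0.1012], [-0.0417, -0.004], [0.0471, -0.004]]
[[0.4277, -0.2853, 0.055], [0.4117, -0.199, 0.055], [0.5233, -0.2677, 0.055], [0.5072, -0.1803, 0.055]]
time: 9.48
tool_pos: [0.4636, -0.2365, 0.059]
tool_rot: [0.0, 0.64, 0.768, 0.0]
contact_force: [-0.4, 0.0, -0.9]
gripper_width: 0.696
```

Bar is at stand (0.014, -0.001). Before gripping the tail I'll look from above at the pointer and edge, to get the target accurately.

```bash
python3 -m inch '0 0 -0.01 0 0 0 0.3;0 0 -0.03 0 0 0 0.3;0 0 -0.035 0 0 0 0.3;0 0 -0.035 0 0 0 0.3;0 0 -0.03 0 0 0 0.3;0 0.03 0 0 0 0 0.3;0 0.035 0 0 0 0 0.3;0 0.035 0 0 0 0 0.3;0 0.035 0 0 0 0 0.3;0.01 0.035 0 0 0 0 0.3' && python3 -m inch '0.01 0.035 0 0 0 0 0.3;0.01 0.03 0 0 0 0 0.3;0 0.005 0 0 0 0 0.3;0 0 0 0 0 0 0.3;0 0 0 0 0 0 0.3;0 0 0 0 0 0 0.3'
python3 - <<'E'
from plant import *; from h import *
import json
plan(state(),[.5148,-.2242,.0595],.182)
ci=camera_info("wrist");im=grab_frame("wrist");cv2.imwrite("pics/w6.png",im)
json.dump({k:np.array(v).tolist() for k,v in ci.items()},open("ci6.json","w"))
E
```

```text
time: 10.32
tool_pos: [0.6313, -0.1961, 0.1999]
tool_rot: [0.001, 0.64, 0.768, -0.0]
contact_force: [0.4, -0.5, -0.3]
gripper_width: 0.701
time: 10.82
tool_pos: [0.6935, -0.1639, 0.1991]
tool_rot: [-0.0, 0.64, 0.768, -0.0]
contact_force: [-0.7, 0.1, -0.1]
gripper_width: 0.7
t 10.82 tcp [ 0.6935 -0.1639  0.1991] Fc [-0.7  0.1 -0.1] w 0.7
shift tool [-0.027  -0.1866  0.1397]
tool x angle deg 100.39 tool z [-3.e-04 -3.e-04 -1.e+00]
rotvec tool [-0.0003  0.0002 -0.0007] shift after turn [-0.0269 -0.1866  0.1396]
```

View pics/w6.png

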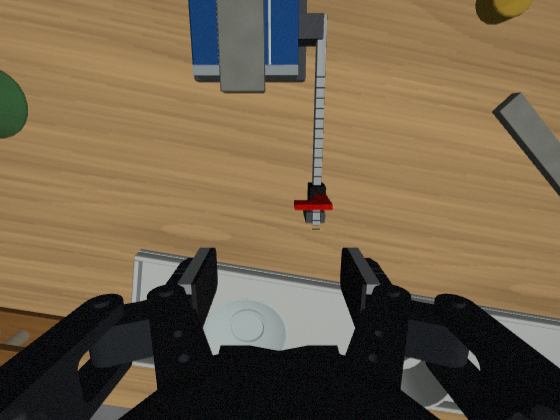

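```bash
python3 - <<'E'
from h import *
import json
t=cv2.imread("pics/w6.png")
a=cv2.resize(t[180:240,280:350],None,fx=8,fy=8,interpolation=cv2.INTER_CUBIC)
b=cv2.resize(t[40:110,180:320],None,fx=5,fy=5,interpolation=cv2.INTER_CUBIC)
c=np.zeros((600,720,3),np.uint8);
cv2.imwrite("pics/w6a.png",a);cv2.imwrite("pics/w6b.png",b)
E
```

```text
(no output)
```

View pics/w6a.png

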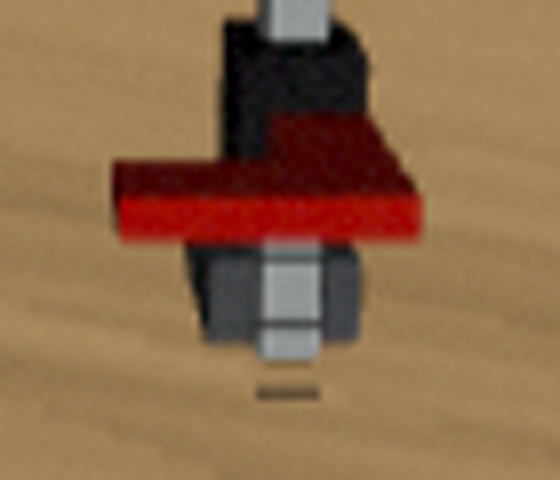

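View pics/w6b.png

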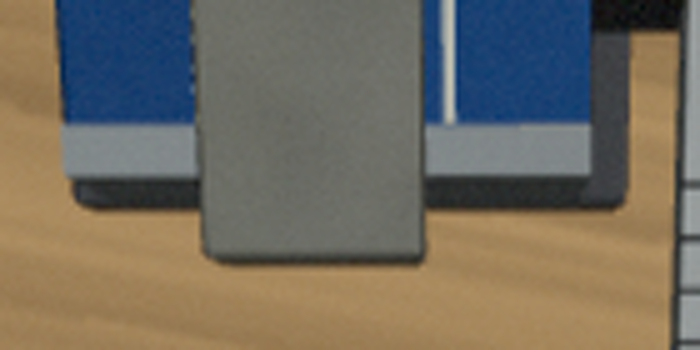

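```bash
python3 - <<'E'
from h import *
import json
ci={k:np.array(v) for k,v in json.load(open("ci6.json")).items()}
yaw=.182; ex=np.array([np.cos(yaw),np.sin(yaw)])
def X(uv,z): w=back(ci,uv,z)[:,:2]; return (w@ex).round(4),w.round(4).tolist()
A=lambda x,y:[280+(x+.5)/8-.5,180+(y+.5)/8-.5]
B=lambda x,y:[180+(x+.5)/5-.5,40+(y+.5)/5-.5]
print("ptr inner",X([A(120,196),A(421,196)],.087));print("ptr outer",X([A(120,243),A(421,243)],.087))
print("edge",X([B(66,178),B(590,177)],.055)); print("bar end",X([B(205,254),B(424,254)],.073))
o=np.array([.506,-.226])@ex;print("stand origin along",o)
E
```

```text
ptr inner (array([0.6534, 0.6534]), [[0.6919, -0.1493], [0.6861, -0.118]])
ptr outer (array([0.6586, 0.6586]), [[0.6969, -0.1483], [0.6912, -0.1168]])
edge (array([0.548 , 0.5479]), [[0.6039, -0.2537], [0.5876, -0.1657]])
bar end (array([0.5618, 0.5618]), [[0.6127, -0.2253], [0.6063, -0.1904]])
stand origin along 0.4567374353682111
```

Pointer mid-plane is 108 mm beyond the edge and the bar end is 94.2 mm short of it. Going back to the tail.

```bash
python3 -m inch '-0.01 -0.03 0 0 0 0 0.3;-0.01 -0.035 0 0 0 0 0.3;-0.01 -0.035 0 0 0 0 0.3;0 -0.035 0 0 0 0 0.3;0 -0.035 0 0 0 0 0.3;0 -0.035 0 0 0 0 0.3;0 -0.03 0 0 0 0 0.3;0 -0.005 0 0 0 0 0.3;0 0 0 0 0 0 0.3;0 0 0 0 0 0 0.3'
python3 - <<'E'
from plant import *; from h import *
plan(state(),[.462,-.2351,.0585],.182)
E
```

```text
time: 11.7
tool_pos: [0.4634, -0.2367, 0.1994]
tool_rot: [0.001, 0.64, 0.768, 0.0]
contact_force: [0.3, 0.1, -0.2]
gripper_width: 0.7
t 11.7 tcp [ 0.4634 -0.2367  0.1994] Fc [ 0.3  0.1 -0.2] w 0.7
shift tool [ 0.002  -0.0013  0.1409]
tool x angle deg 100.35 tool z [ 1.5e-03 -7.0e-04 -1.0e+00]
rotvec tool [ 0.0014  0.0009 -0.0014] shift after turn [ 0.0018 -0.0011  0.1409]
```

```bash
python3 -m inch '0.0018 -0.001 0.02 0 0 0 0.3;0 0 0.035 0 0 0 0.3;0 0 0.035 0 0 0 0.3;0 0 0.025 0 0 0 0.3;0 0 0.015 0 0 0 0.3;0 0 0.008 0 0 0 0.3;0 0 0.0025 0 0 0 0.3;0 0 0 0 0 0 0.3;0 0 0 0 0 0 0.3'
python3 - <<'E'
from plant import *; from h import *
plan(state(),[.462,-.2351,.0585],.182)
E
```

```text
time: 12.45
tool_pos: [0.4635, -0.2353, 0.0597]
tool_rot: [0.001, 0.64, 0.769, 0.0]
contact_force: [-0.2, 1.0, 0.2]
gripper_width: 0.698
t 12.45 tcp [ 0.4635 -0.2353  0.0597] Fc [-0.2  1.   0.2] w 0.698
shift tool [ 0.0005 -0.0015  0.0012]
tool x angle deg 100.45 tool z [ 0.002  -0.0013 -1.    ]
rotvec tool [0.0017 0.0017 0.0003] shift after turn [ 0.0005 -0.0015  0.0012]
```

```bash
python3 -m inch '0 0 0.001 0 0 0 0.4;0 0 0 0 0 0 0.5;0 0 0 0 0 0 1;0 0 0 0 0 0 1;0 0 0 0 0 0 1;0 0 0 0 0 0 1;0 0 0 0 0 0 1;0 0 0 0 0 0 1'
python3 - <<'E'
from plant import *; from h import *
plan(state(),[.462,-.2351,.0585],.182)
cv2.imwrite("pics/w7.png",grab_frame("wrist"))
E
```

```text
time: 13.12
tool_pos: [0.4632, -0.2354, 0.0588]
tool_rot: [0.001, 0.64, 0.768, 0.0]
contact_force: [-0.3, 0.3, 6.5]
gripper_width: 0.406
t 13.12 tcp [ 0.4632 -0.2354  0.0588] Fc [-0.3  0.3  6.5] w 0.406
shift tool [ 0.0005 -0.0011  0.0003]
tool x angle deg 100.42 tool z [ 0.0022 -0.0016 -1.    ]
rotvec tool [ 0.0018  0.002  -0.0001] shift after turn [ 0.0005 -0.0011  0.0003]
```

View pics/w7.png

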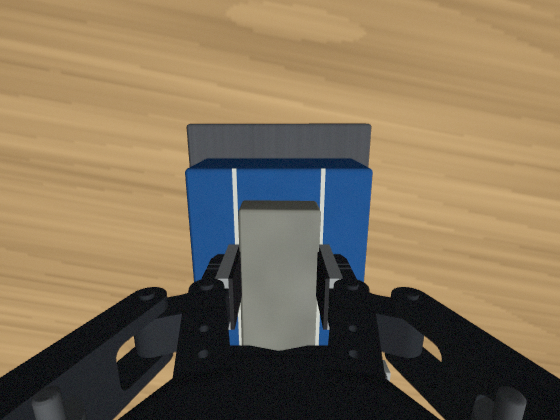

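Wrist view: the pads grip the tail (end at v≈201), pressing down with about 6.5 N. Sliding outward in stages.

```bash
python3 -m inch '0 0.003 0 0 0 0 1;0 0.005 0 0 0 0 1;0 0.006 0 0 0 0 1;0 0.006 0 0 0 0 1;0 0.005 0 0 0 0 1;0 0.003 0 0 0 0 1;0 0.002 0 0 0 0 1;0 0 0 0 0 0 1;0 0 0 0 0 0 1'
python3 - <<'E'
from plant import *; from h import *
plan(state(),[.462,-.2351,.0585],.182)
E
```

```text
time: 13.92
tool_pos: [0.4919, -0.2303, 0.0588]
tool_rot: [0.001, 0.64, 0.769, -0.001]
contact_force: [-3.1, -1.3, 7.7]
gripper_width: 0.403
t 13.92 tcp [ 0.4919 -0.2303  0.0588] Fc [-3.1 -1.3  7.7] w 0.403
shift tool [ 0.0007 -0.0303  0.0003]
tool x angle deg 100.44 tool z [-1.0e-04 -2.1e-03 -1.0e+00]
rotvec tool [-0.0005  0.002   0.0002] shift after turn [ 0.0007 -0.0303  0.0003]
```

```bash
python3 -m inch '0 0.003 0 0 0 0 1;0 0.006 0 0 0 0 1;0 0.008 0 0 0 0 1;0 0.008 0 0 0 0 1;0 0.008 0 0 0 0 1;0 0.008 0 0 0 0 1;0 0.006 0 0 0 0 1;0 0.003 0 0 0 0 1;0 0 0 0 0 0 1;0 0 0 0 0 0 1'
python3 - <<'E'
from plant import *; from h import *
st=state();plan(st,[.462,-.2351,.0585],.182)
ct=camera_info("top");cs=camera_info("scene")
t=grab_frame("top");s=grab_frame("scene")
cv2.imwrite("pics/t8.png",t);cv2.imwrite("pics/s8.png",s)
cv2.imwrite("pics/t8c.png",cv2.resize(t[135:235,300:390],None,fx=6,fy=6,interpolation=cv2.INTER_CUBIC))
cv2.imwrite("pics/s8c.png",cv2.resize(s[180:290,180:290],None,fx=5.4,fy=5.4,interpolation=cv2.INTER_CUBIC))
E
```

```text
time: 14.75
tool_pos: [0.5416, -0.2211, 0.0589]
tool_rot: [0.001, 0.64, 0.769, -0.0]
contact_force: [-2.4, -0.9, 6.3]
gripper_width: 0.402
t 14.75 tcp [ 0.5416 -0.2211  0.0589] Fc [-2.4 -0.9  6.3] w 0.402
shift tool [ 0.0007 -0.0808  0.0003]
tool x angle deg 100.44 tool z [ 0.001  -0.0019 -1.    ]
rotvec tool [0.0006 0.002  0.0002] shift after turn [ 0.0007 -0.0808  0.0004]
```

View pics/t8c.png

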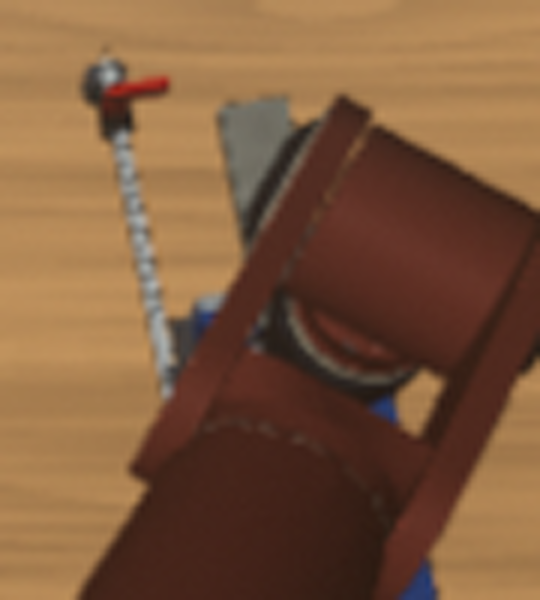

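View pics/s8c.png

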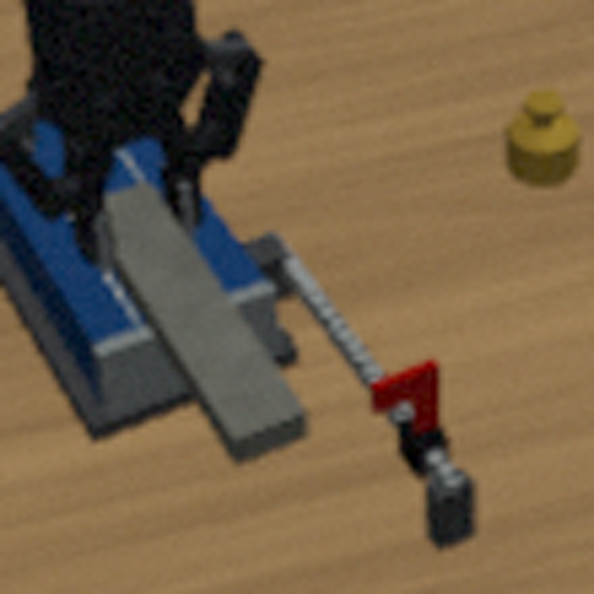

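```bash
cat > rem.py <<'E'
from plant import *; from h import *
ct=camera_info("top");cs=camera_info("scene")
ex=np.array([np.cos(.182),np.sin(.182)])
def T(l):return (np.array(l,float)+.5)/6-.5+[300,135]
def S(l):return (np.array(l,float)+.5)/5.4-.5+[180,180]
def rem(tb,tp,sb,sp):
    a=back(ct,T(tb),.073)[:,:2]@ex; b=back(ct,T(tp),.087)[:,:2]@ex
    print("top: bar end",a.round(4),"ptr mid",b.round(4),"remaining",(b.mean()-a.mean()).round(4))
    a=back(cs,S(sb),.073)[:,:2]@ex; b=back(cs,S(sp),.087)[:,:2]@ex
    print("scene: bar end",a.round(4),"ptr mid",b.round(4),"remaining",(b.mean()-a.mean()).round(4))
E
python3 - <<'E'
from rem import *
rem([[219,110],[287,96]],[[110,92],[168,83]],[[238,443],[305,414]],[[374,387],[435,363]])
E
```

```text
top: bar end [0.6391 0.6403] ptr mid [0.6546 0.654 ] remaining 0.0146
scene: bar end [0.6445 0.6434] ptr mid [0.6562 0.6566] remaining 0.0125
```

Top view says 14.6 mm remain, scene view 12.5, and the tool motion 14.5. Sliding the remaining 14 mm.

```bash
python3 -m inch '0 0.002 0 0 0 0 1;0 0.003 0 0 0 0 1;0 0.003 0 0 0 0 1;0 0.003 0 0 0 0 1;0 0.002 0 0 0 0 1;0 0.001 0 0 0 0 1;0 0 0 0 0 0 1;0 0 0 0 0 0 1;0 0 0 0 0 0 1'
python3 - <<'E'
from plant import *; from h import *
st=state();plan(st,[.462,-.2351,.0585],.182)
t=grab_frame("top");s=grab_frame("scene");cv2.imwrite("pics/w9.png",grab_frame("wrist"))
cv2.imwrite("pics/t9.png",t)
cv2.imwrite("pics/t9c.png",cv2.resize(t[135:235,300:390],None,fx=6,fy=6,interpolation=cv2.INTER_CUBIC))
cv2.imwrite("pics/s9c.png",cv2.resize(s[180:290,180:290],None,fx=5.4,fy=5.4,interpolation=cv2.INTER_CUBIC))
E
```

```text
time: 15.6
tool_pos: [0.5546, -0.2187, 0.0588]
tool_rot: [0.0, 0.64, 0.768, -0.001]
contact_force: [-4.8, -1.3, 8.2]
gripper_width: 0.402
t 15.6 tcp [ 0.5546 -0.2187  0.0588] Fc [-4.8 -1.3  8.2] w 0.402
shift tool [ 0.0007 -0.094   0.0004]
tool x angle deg 100.43 tool z [-5.0e-04 -1.9e-03 -1.0e+00]
rotvec tool [-0.0009  0.0018  0.    ] shift after turn [ 0.0006 -0.094   0.0003]
```

View pics/t9c.png

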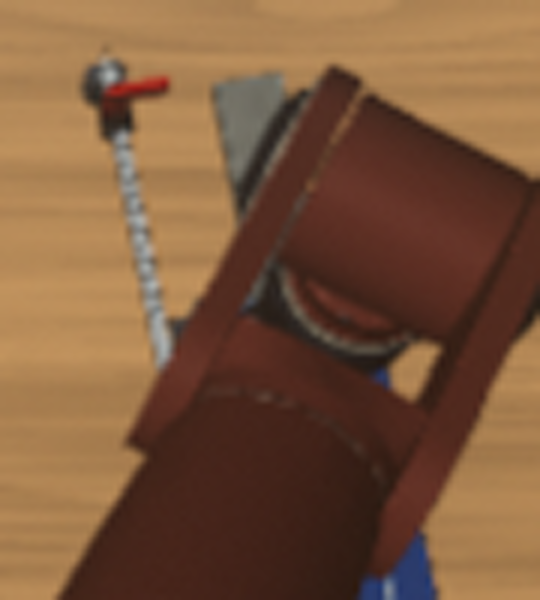

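View pics/s9c.png

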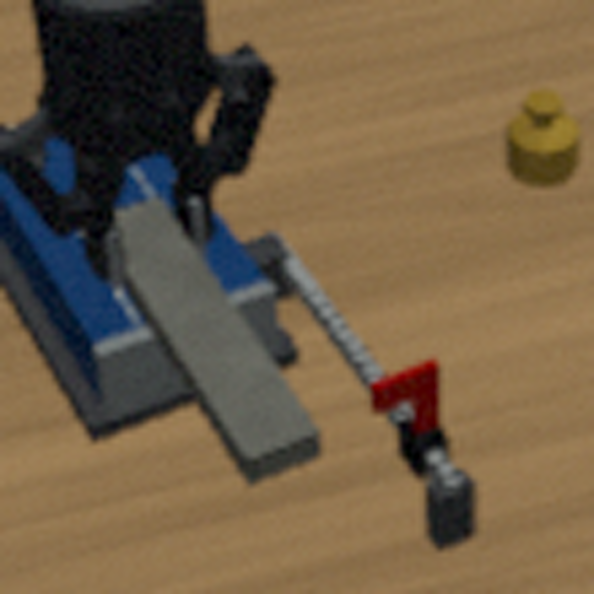

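View pics/w9.png

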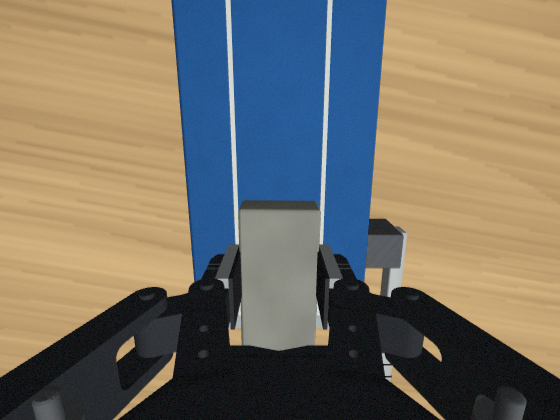

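```bash
python3 - <<'E'
from rem import *
rem([[212,85],[284,72]],[[110,92],[168,83]],[[250,463],[319,434]],[[374,387],[435,363]])
# world-absolute: tail seen by wrist
ci=camera_info("wrist");A=back(ci,[[240,208.5],[319.5,208.5]],.073)[:,:2]@ex
print("wrist tail -> outer end",(A+.18).round(4),"ptr .6560")
E
```

```text
top: bar end [0.6531 0.6534] ptr mid [0.6546 0.654 ] remaining 0.0011
scene: bar end [0.6576 0.6572] ptr mid [0.6562 0.6566] remaining -0.001
wrist tail -> outer end [0.655 0.655] ptr .6560
```

The estimates agree to about 1 mm: +1.1 mm to go from the top view, -1.0 from the scene and +1.0 from the wrist. A short settle to check stillness, then hand in.

```bash
python3 -m inch '0 0 0 0 0 0 1;0 0 0 0 0 0 1;0 0 0 0 0 0 1;0 0 0 0 0 0 1;0 0 0 0 0 0 1;0 0 0 0 0 0 1'
python3 - <<'E'
from plant import *
s=state();print(s['tool_pos'].round(4),s['contact_force'].round(1),abs(s['joint_vel']).max().round(4),s['gripper_width'])
print(job_done())
E
```

```text
time: 16.25
tool_pos: [0.5546, -0.2187, 0.0588]
tool_rot: [0.0, 0.64, 0.768, -0.001]
contact_force: [-4.7, -0.7, 7.3]
gripper_width: 0.403
[ 0.5546 -0.2187  0.0588] [-4.7 -0.7  7.3] 0.0011 0.40318296853081187
the job is handed in; nothing more can be done
None
```

I lifted the grey bar from the mould, laid it between the white lines and gripped it again at the tail. I then slid it 93 mm out along the stand and handed the job in at 16.3 s, still holding the tail. No verdict was reported.

- **Outer end:** the top view put it 1.1 mm short of the pointer plane, the scene view 1.0 mm past it, and the wrist view and tool motion about 1 mm short. They disagree by about 2 mm, inside the 5 mm tolerance.
- **Tail grip:** the grasp point was about 42 mm behind the steel edge. The fingers were closed on the bar and pressed down with about 7 N, and the arm was still.
- **Position and flatness:** the bar was about 1 mm off the centre line when placed. It looked flat in the last pictures, but I did not measure its tilt separately at the end.
- **Other things on the desk:** I steered clear of them and met no unexpected contact force. The weight was in place in the last scene view; I did not measure the other things at the end.

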